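# Press a brass plug home with the bench clamp

## Robot

A 6-joint arm with a two-finger parallel gripper is mounted at the origin on a cart in front of the work surface, level with it; the furniture and walls round the work are solid. World frame = base frame: x ahead of the robot, y to its left, z up, the work surface at z = 0. Lengths are in m, angles in rad, forces in N, time in s.
With the tool pointing down it reaches from about 0.225 to 0.875 m from the base axis. Payload 3.4 kg.
Tool frame: the origin (TCP) lies at the very end of the fingers, on their centre line; the grasp point (between the pads) lies 19 mm behind it (grasp_offset is the distance from the TCP to the grasp point, in m); y points along the fingers, z is the direction in which the jaws open and shut, and the axes are right-handed (so a half turn about y gives the same grasp; the last joint's range is limited). The gripper opens to 85 mm and grips with 20 to 120 N. Pads are 22 mm wide; open, the fingers measure 114 mm over their backs; the gripper's body (76 mm by 85 mm) begins 54 mm behind the grasp point. The pads swing forward as they close: fully open they stand 13 mm farther back than shut.
Start: joints at [-1.316, 0.276, 1.505, -0, 1.361, -0.121], TCP at [0.211, -0.535, 0.194] pointing down, gripper open.
Joint ranges: [-2.89, 2.89], [-0.75, 2.08], [0.22, 2.7], [-1.18, 4.32], [0.11, 2.71], [-2.7, 2.7]. Speed limits (rad/s): [2.57, 2.57, 3.14, 3.14, 3.14, 3.14].

## Interface

Orientations are given as a unit quaternion [w, x, y, z].
In Python, from rig import get_state, get_image, sign_off, grasp_offset gives the robot as it stands.
- The arm moves only by the shell command python3 -m jog 'ROWS' [FORCE]. ROWS is JSON, one flat list of numbers, 7 for each row, row after row: the closure in counts, from 0 (fully open) to 255 (shut), then the shift along the tool's x, y, z in cm, then the turn, a rotation vector about the tool's x, y, z in units of 8 degrees (1.0 is 8 degrees). In form: [jaw, tx, ty, tz, rx, ry, rz, jaw, tx, ty, tz, rx, ry, rz, ...]. A call has 1 to 12 rows; each row is the pose to reach, as a shift and turn from the pose commanded when the call began, along the tool's axes at that moment; what a row does not reach only later rows make up. A row lasts 1/8 s, in which the tool goes at most 62.5 mm and 10.7 degrees, less where a joint would pass 70% of its speed; a pose out of reach is approached as far as the arm can. A call with a gripper value outside its range is refused whole. The fingers move at their own pace and stop on an object; FORCE is the grip in N (left out, the last holds). Time passes only in rows, so rows that repeat a pose let the fingers close. It gives the time, the measured TCP pose, the force and the opening at its end, in the units of the state.
- get_state(): the state, without advancing time (a new reading comes with each control period).
- get_image(name): name is "side" or "top" or "wrist"; returns a dict with "color" (420x560x3 uint8, blue, green, red), "mtx" (3x3 intrinsics, pixels), "R" (3x3) and "t" (3): a world point X has camera coordinates R X + t; the wrist camera has in their place "tool_from_camera" (4x4, takes a point from camera to tool coordinates, whose origin is the TCP and whose axes are the tool frame's). Camera axes: x right, y down, z forward; pixel columns grow to the right and rows downward; lengths in m; the calibration is good to about 2 mm. A picture is of the moment at which its call begins: read the wrist's pose just before it. There is no depth.
- sign_off(): hands the job in, once; it reports no verdict.
The state is a dict: "clock": time; "qpos": joint angles; "qd": joint speeds; "effort": joint torques, N m; "position": TCP position; "ee_rot": TCP orientation; "contact_force": force on the tool from outside, world axes, zero at the start; "moment": the same for the moment, N m; "width": finger opening in m.
Only numpy, scipy, OpenCV 4.12 (cv2) and the standard library are available. Lean on these libraries where they do the work, as an engineer would, in place of code of your own. Each camera call takes 0.05 s, during which the arm holds its last target.

## Task

Press the brass plug fully home into the wooden block with the bench clamp: pump the black trigger down to its stop, letting it come right up each time, until the plug is flush with the block. Then press the red release lever right down and slide the jaw by its blue grip fully back towards the head, as far as it goes, leaving the plug in the block. Advance the jaw with the trigger only: do not touch the jaw before the plug is home, and never touch the plug.

Things in the scene. Friction and masses are not known exactly. Their poses are not given: they have to be found in the camera images.
- clamp: Grey bench clamp fixed on a 340 x 110 x 12 mm plywood base. Origin on the board under its head; x runs along the bar towards the wooden block (robot's left, within 15 deg), z up. In mm along x: base -140 to 200, head -66 to 46 (86 high, hinge lugs 106), block face 138.5 (block 46 x 52, top at z 72). All x and z below are in this frame.
- trigger_pad (a point): Top centre of the black trigger's pad (40 mm along x, 30 across), x -122, z 109 mm when up. Pressed from above it sinks 22 mm to its stop (2 to 6 N; up to 10 N once the jaw is stopped, it yields on down) and springs back. Each full stroke moves the jaw about 10 mm, a ratchet keeps it; 3 or 4 strokes seat the plug, more do no harm.
- release_pad (a point): Top centre of the red release lever's pad (30 mm along x, 28 across), x 54, z 98 mm when up. Pressed from above (3 to 5 N) it sinks 15 mm to its stop, moving 6 mm towards the block, and stays down: the ratchet is off and the jaw slides freely (about 2 N). Pressed means sunk 11 mm or more.
- jaw: Sliding jaw: toothed bar, grey plate 44 mm wide (top at z 70) and on it a blue grip post 20 x 20 mm, z 72 to 108. Origin at the post's centre, z 90; axes as the clamp's. Slides along x only, from x 95 mm (fully back, the start) to 125 mm (plug home). Its rubber face is 13.5 mm ahead of the origin.
- plug: Brass plug 22 mm thick, lying along x in the block's bore at z 47 mm. Origin at the centre of its outer end, which faces the jaw; axes as the clamp's. It starts standing 14 to 22 mm out of the block; home when its origin is at x 138.5 mm, flush with the block's face. It stays where it is pushed.

How it is judged:
By the outcome, as a careful person would: the job done as asked, in the order asked, and still so for the second after the job is handed in, with the robot touching nothing.
It also fails if it takes over 54 s, if anything falls off the work surface, if the arm or the gripper's body presses on something with over 40 N, if the wrist force passes 120 N, or if a joint passes its speed limit or range.

## Working session

There is one attempt and no reset: what is moved stays moved. The work goes in short steps, Python scripts to look and compute and a shell command to move; the robot and the scene stay as the last step left them, time stands still between calls to the robot, and variables do not carry over. Pictures are saved under pics/ and viewed, and the job is handed in when it is done.

```bash
mkdir -p pics; ls
python3 - <<'E'
from rig import *
import cv2
s=get_state()
print({k:s[k] for k in s}); print(grasp_offset)
for n in("side","top","wrist"):
    i=get_image(n); cv2.imwrite(f"pics/{n}0.png",i["color"]); print(n,i["mtx"],i.get("R"),i.get("t"),i.get("tool_from_camera"))
E
```

```text
pics
{'clock': 0.0, 'qpos': array([-1.31601021e+00,  2.76603636e-01,  1.50615748e+00,  5.24164802e-06,
        1.36071289e+00, -1.20969880e-01]), 'qd': array([-6.47398793e-05, -2.83516303e-04, -9.07403812e-04, -1.41774973e-04,
       -3.06814491e-04, -1.69290369e-06]), 'effort': array([-1.19083281e-03, -4.16774690e+01, -2.45804554e+01, -4.86177178e-04,
        1.10527565e-02, -3.27145180e-06]), 'position': array([ 0.21086813, -0.53427828,  0.19302516]), 'ee_rot': array([ 0.13202652, -0.13211185,  0.69532723, -0.69399964]), 'contact_force': array([-0.41598201,  0.34555413, -0.54351019]), 'moment': array([ 0.02716902, -0.0484075 , -0.00571592]), 'width': 0.08524278319018613}
0.0187
side [[409.30712397   0.         277.35199745]
 [  0.         409.30712397 212.20269346]
 [  0.           0.           1.        ]] [[ 0.95380535 -0.30034969 -0.00673866]
 [-0.11783956 -0.35339601 -0.92802214]
 [ 0.27634975  0.88594657 -0.37246408]] [-0.54611303  0.14275916  0.71031158] None
top [[483.07340036   0.         281.53265566]
 [  0.         483.07340036 209.25186598]
 [  0.           0.           1.        ]] [[ 0.02366351 -0.99933863  0.0276105 ]
 [-0.99315753 -0.02665851 -0.11369888]
 [ 0.11435973 -0.02473106 -0.99313152]] [-0.02751277  0.57485713  0.89504734] None
wrist [[322.62470562   0.         275.86355386]
 [  0.         322.62470562 208.2055272 ]
 [  0.           0.           1.        ]] None None [[ 2.24801677e-04  9.61086152e-01  2.76248725e-01 -7.02675145e-02]
 [ 8.21882032e-04 -2.76248816e-01  9.61085801e-01 -1.79172481e-01]
 [ 9.99999637e-01  1.09901632e-05 -8.52000636e-04 -5.13960808e-04]
 [ 0.00000000e+00  0.00000000e+00  0.00000000e+00  1.00000000e+00]]
```

View pics/side0.png

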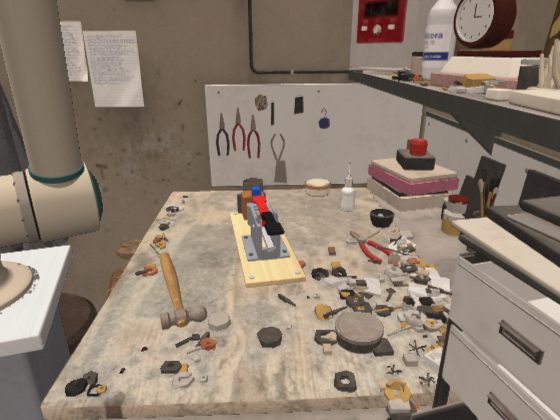

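View pics/top0.png

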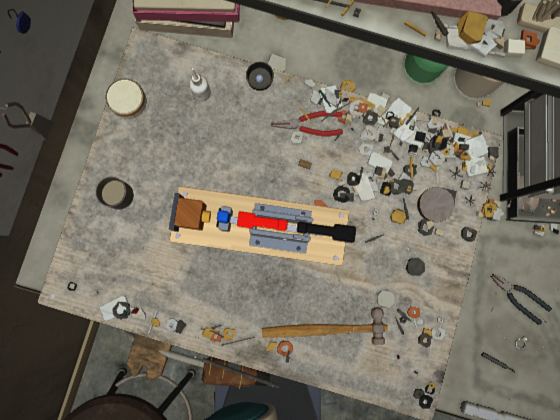

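The top view shows the plywood base spanning about (170,190)–(355,265), with the block at (188,214), blue post at (224,216), red lever at (265,222) and black trigger pad at (343,233). Next I measure them by colour.

```bash
cat > h.py <<'E'
import numpy as np,cv2
from rig import *
def ray(i,uv,z):
    d=np.linalg.inv(i["mtx"])@np.array([uv[0],uv[1],1.]); R,t=i["R"],i["t"]
    c=-R.T@t; d=R.T@d; return c+d*(z-c[2])/d[2]
def proj(i,X):
    p=i["mtx"]@(i["R"]@np.asarray(X)+i["t"]); return p[:2]/p[2]
E
python3 - <<'E'
from h import *
i=get_image("top");c=i["color"]
hsv=cv2.cvtColor(c,cv2.COLOR_BGR2HSV)
roi=np.zeros(c.shape[:2],np.uint8);roi[180:275,160:365]=255
def blob(lo,hi,z,n,k=0):
    m=cv2.inRange(hsv,lo,hi)&roi
    cs,_=cv2.findContours(m,0,2)
    if k: p=np.vstack([q for q in cs if cv2.contourArea(q)>15]); 
    else: p=max(cs,key=cv2.contourArea)
    r=cv2.minAreaRect(p); b=cv2.boxPoints(r)
    P=np.array([ray(i,x,z) for x in b]); ctr=P.mean(0)
    print(n,r,'ctr',ctr.round(4),'\n',P[:,:2].round(4).tolist(),np.linalg.norm(P[1]-P[0]),np.linalg.norm(P[2]-P[1]))
    return P
blob((12,60,150),(30,190,255),.012,'base',1)
blob((105,150,60),(130,255,255),.108,'blue')
blob((0,180,120),(6,255,255),.098,'red')
blob((0,0,0),(180,120,40),.109,'black')
crop=cv2.resize(c[170:285,150:370],None,fx=3.6,fy=3.6,interpolation=cv2.INTER_CUBIC);cv2.imwrite("pics/crop.png",crop)
j=get_image("side");cv2.imwrite("pics/crops.png",cv2.resize(j["color"][165:295,200:330],None,fx=4.5,fy=4.5,interpolation=cv2.INTER_CUBIC))
E
```

```text
base ((259.41766357421875, 225.32275390625), (174.3769073486328, 56.89650344848633), 8.031656265258789) ctr [0.5454 0.0286 0.012 ] 
 [[0.5094, 0.2029], [0.6203, 0.1929], [0.5813, -0.1481], [0.4705, -0.1334]] 0.11132863986158606 0.343248959460071
blue ((223.05406188964844, 216.17567443847656), (12.001126289367676, 11.179131507873535), 9.462322235107422) ctr [0.5518 0.0913 0.108 ] 
 [[0.5435, 0.103], [0.563, 0.1005], [0.5601, 0.0796], [0.5405, 0.0821]] 0.01969503123276936 0.021090872587024734
red ((261.9405822753906, 221.09405517578125), (49.05533981323242, 14.925558090209961), 5.710593223571777) ctr [0.5458 0.0229 0.098 ] 
 [[0.5357, 0.0673], [0.5623, 0.0656], [0.5559, -0.0216], [0.5293, -0.0195]] 0.026629012827977052 0.08740229152301139
black ((325.836669921875, 231.1336669921875), (58.01066970825195, 15.62208366394043), 5.710593223571777) ctr [ 0.53  -0.09   0.109] 
 [[0.5201, -0.0379], [0.5475, -0.0401], [0.54, -0.1422], [0.5125, -0.1397]] 0.027520714533859385 0.10239451146489245
```

View pics/crop.png

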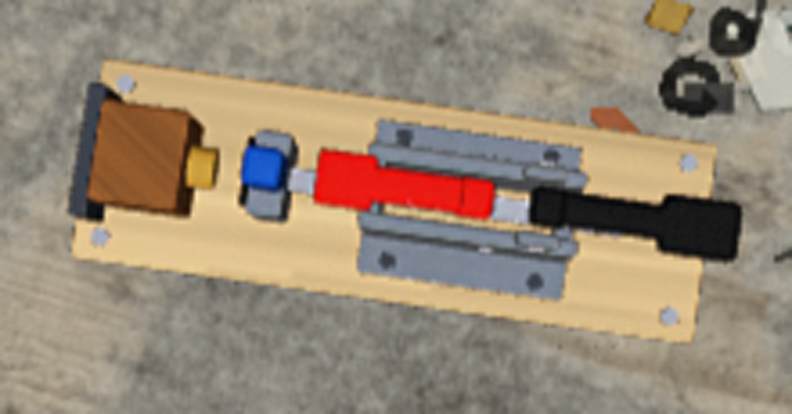

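View pics/crops.png

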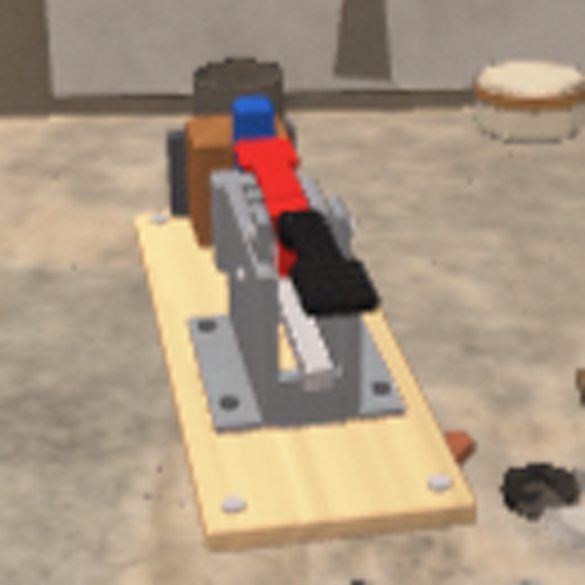

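```bash
cat >> h.py <<'E'
from scipy.spatial.transform import Rotation as Ro
d=np.array([.1145,.9934,0]);l=np.array([-.9934,.1145,0]);O=np.array([.5418,-.0016,0])
def C(x,y,z): return O+d*x/1000+l*y/1000+np.array([0,0,z/1000])
def T():
    s=get_state();q=s["ee_rot"];return s["position"],Ro.from_quat([q[1],q[2],q[3],q[0]]),s
def goal(name,x,y,z):
    p,R,s=T(); print(name,'shift cm',(R.inv().apply(C(x,y,z)-p)*100).round(2))
def turn():
    p,R,s=T(); M=R.as_matrix(); zt=l if M[:,2]@l>0 else -l
    yt=np.array([0,0,-1.]); G=Ro.from_matrix(np.c_[np.cross(yt,zt),yt,zt])
    print('turn units',(np.degrees((R.inv()*G).as_rotvec())/8).round(3))
def inC():
    p,R,s=T(); v=p-O; print('TCP clamp mm',(np.array([v@d,v@l,v[2]])*1000).round(1),'F',s["contact_force"].round(1),'w',round(s["width"],4),'t',s["clock"])
E
python3 - <<'E'
from h import *
p,R,s=T();print(R.as_matrix().round(3));turn();inC()
goal('trig above',-122,0,135);goal('trig',-122,0,109)
E
```

```text
[[-0.93  -0.     0.367]
 [-0.367  0.001 -0.93 ]
 [-0.    -1.    -0.001]]
turn units [ 5.000e-03 -7.737e+00 -4.000e-03]
TCP clamp mm [-567.4  267.6  193.5] F [ 0.   0.8 -0.3] w 0.0851 t 0.25
trig above shift cm [-44.59   5.88 -26.68]
trig shift cm [-44.59   8.48 -26.68]
```

```bash
python3 -m jog '[255,-3.7,0,-2.2,0,-0.6,0, 255,-7.4,0,-4.4,0,-1.3,0, 255,-11.1,0,-6.7,0,-2,0, 255,-14.8,0,-8.9,0,-2.6,0, 255,-18.6,0,-11.1,0,-3.2,0, 255,-22.3,0,-13.3,0,-3.9,0, 255,-26,0,-15.6,0,-4.5,0, 255,-29.7,0,-17.8,0,-5.2,0, 255,-33.5,0,-20,0,-5.8,0, 255,-37.2,1,-22.2,0,-6.5,0, 255,-41,2,-24.5,0,-7.1,0, 255,-44.6,3,-26.7,0,-7.74,0]'
python3 - <<'E'
from h import *
inC()
E
```

```text
clock: 1.75
position: [0.5287, -0.1216, 0.1636]
ee_rot: [-0.471, 0.471, -0.527, 0.527]
contact_force: [0.7, -0.1, -0.0]
width: -0.0003
TCP clamp mm [-120.7   -0.7  163.6] F [ 0.7 -0.1 -0. ] w -0.0003 t 1.75
```

```bash
python3 -m jog '[255,0,2,0,0,0,0, 255,0,3,0,0,0,0,255,0,3,0,0,0,0]'
python3 - <<'E'
from h import *
inC();turn();goal('trig',-122,0,109)
cv2.imwrite("pics/w1.png",get_image("wrist")["color"]);cv2.imwrite("pics/t1.png",get_image("top")["color"][170:285,150:370])
E
```

```text
clock: 2.12
position: [0.5271, -0.1229, 0.1332]
ee_rot: [0.47, -0.471, 0.528, -0.527]
contact_force: [0.8, 0.4, 0.6]
width: -0.0004
TCP clamp mm [-122.2    0.7  133.2] F [0.8 0.4 0.6] w -0.0004 t 2.125
turn units [ 0.013 -0.    -0.002]
trig shift cm [-0.02  2.42  0.07]
```

View pics/w1.png

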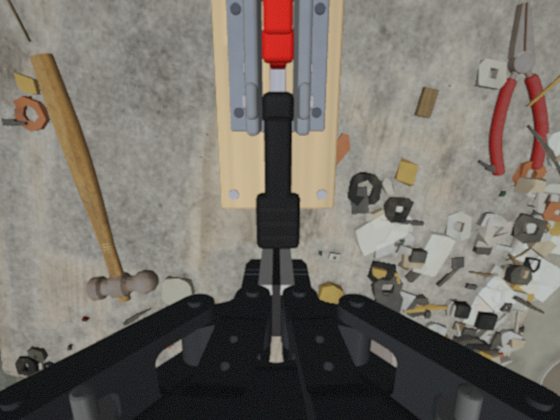

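The wrist view shows the black pad at (278,222), centred laterally on the closed fingers (tips near (278,270)), with the bar above. I'll check it against the pad's expected projection.

Run:
```python
from h import *
p,R,s=T();w=get_image("wrist");Tc=np.linalg.inv(w["tool_from_camera"])
def pr(X):
    q=Tc[:3,:3]@R.inv().apply(X-p)+Tc[:3,3];u=w["mtx"]@q;return (u[:2]/u[2]).round(1)
for x,y in((-142,-15),(-142,15),(-102,-15),(-102,15),(-122,0)):print(x,y,pr(C(x,y,109)))
print('tcp',pr(p))
```

```text
-142 -15 [297.6 252. ]
-142 15 [253.9 252.1]
-102 -15 [298.7 195.4]
-102 15 [252.7 195.5]
-122 0 [275.7 224.5]
tcp [276.3 239.4]
```

```bash
python3 -m jog '[255,0,1.2,0,0,0,0, 255,0,2.4,0,0,0,0, 255,0,3.4,0,0,0,0, 255,0,4.4,0,0,0,0, 255,0,4.6,0,0,0,0, 255,0,4.7,0,0,0,0, 255,0,4.7,0,0,0,0]'
python3 - <<'E'
from h import *
inC()
cv2.imwrite("pics/s2.png",cv2.resize(get_image("side")["color"][165:295,200:330],None,fx=4.5,fy=4.5))
E
```

```text
clock: 3.15
position: [0.5282, -0.123, 0.0872]
ee_rot: [-0.471, 0.471, -0.528, 0.528]
contact_force: [-0.5, -0.1, 0.1]
width: -0.0
TCP clamp mm [-122.1   -0.4   87.2] F [-0.5 -0.1  0.1] w -0.0 t 3.15
```

View pics/s2.png

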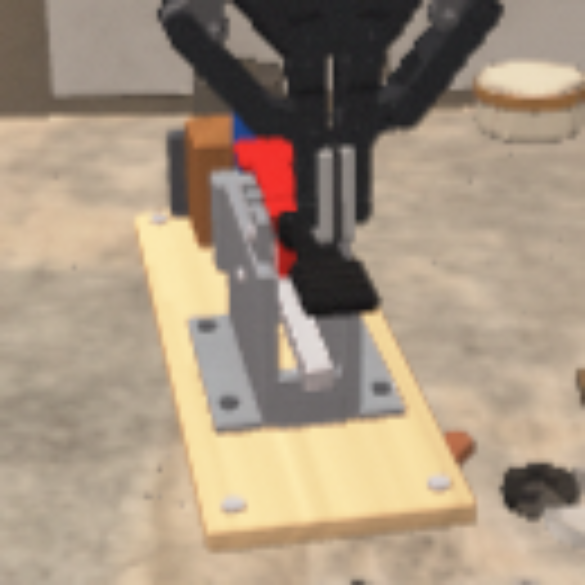

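No force at z 87, and the fingers look behind the pad in the side view. I'll look closer.

Run:
```python
from h import *
inC();p,R,s=T();print(s["effort"],s["qpos"])
for n in("side","top"):
    i=get_image(n);c=i["color"].copy();print(n,proj(i,p),proj(i,C(-122,0,109)),proj(i,C(-122,0,87)))
    u=proj(i,p).astype(int);k=c[max(u[1]-60,0):u[1]+60,u[0]-75:u[0]+75];cv2.imwrite(f"pics/{n}3.png",cv2.resize(k,None,fx=5,fy=5,interpolation=2))
cv2.imwrite("pics/w3.png",get_image("wrist")["color"])
```

```text
TCP clamp mm [-122.1   -0.4   87.2] F [-0.  -0.   0.3] w 0.0002 t 3.2
[-3.93610244e-03 -4.02112663e+01 -2.12514156e+01 -7.76623328e-04
 -8.43307425e-04 -3.17804449e-05] [-3.56969448e-01  3.09140332e-01  1.74017138e+00 -9.65103470e-05
  1.09149793e+00 -2.42662985e-01]
side [273.94267747 236.83203443] [273.57729575 225.40667754] [273.70542553 236.94319137]
top [342.63428063 233.41825244] [344.43179755 232.84210093] [342.51938288 233.63670195]
```

View pics/side3.png

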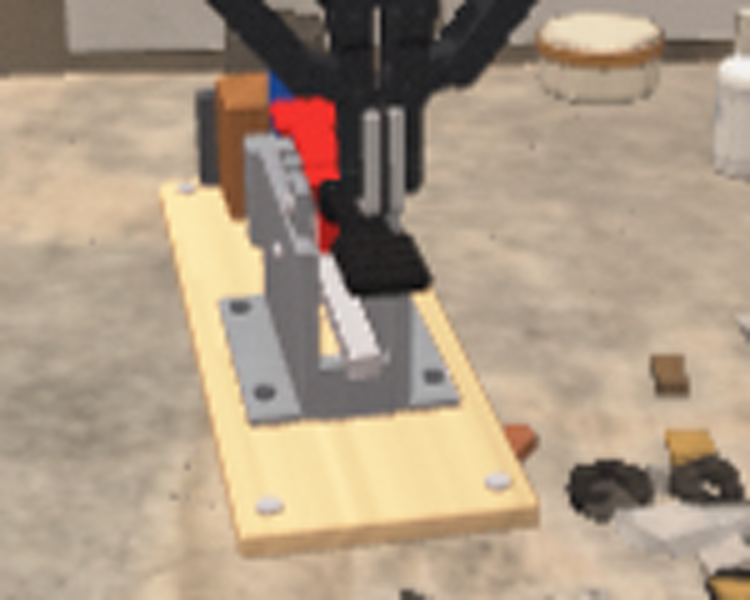

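View pics/w3.png

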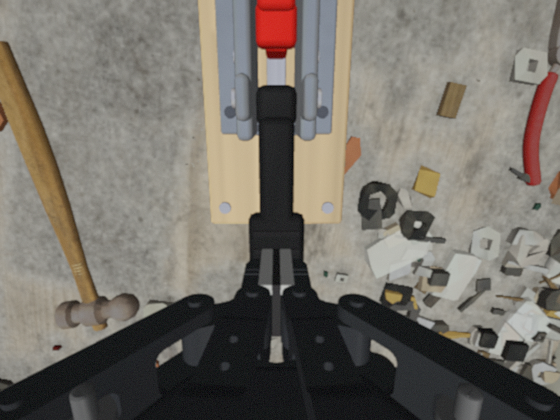

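View pics/top3.png

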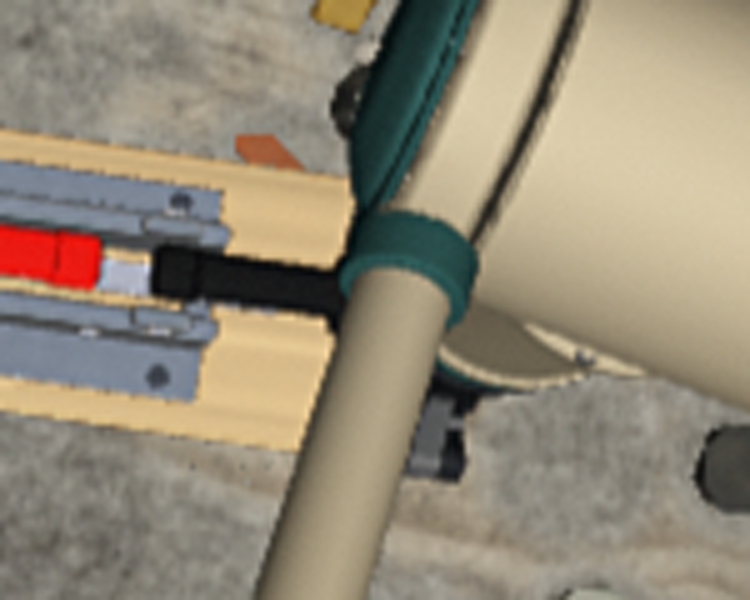

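Run:
```python
from h import *
p,R,s=T();w=get_image("wrist");Tc=np.linalg.inv(w["tool_from_camera"])
def pr(X):
    q=Tc[:3,:3]@R.inv().apply(X-p)+Tc[:3,3];u=w["mtx"]@q;return (u[:2]/u[2]).round(1)
for z in(109,100,87):
  for x,y in((-142,-15),(-102,-15),(-102,15)):print(z,x,y,pr(C(x,y,z)))
print('base corner',pr(C(-140,55,12)),pr(C(-140,-55,12)))
i=get_image("side")
for z in(109,87):print('side',z,[proj(i,C(x,y,z)).round(1).tolist() for x,y in((-142,-15),(-142,15),(-102,-15),(-102,15))])
cv2.imwrite("pics/w4.png",cv2.resize(w["color"][190:310,200:360],None,fx=5,fy=5,interpolation=2))
cv2.imwrite("pics/s4.png",cv2.resize(i["color"][180:260,230:330],None,fx=7,fy=7,interpolation=2))
```

```text
109 -142 -15 [303.2 288.2]
109 -102 -15 [305.1 218.5]
109 -102 15 [246.5 218.5]
100 -142 -15 [301.9 280.1]
100 -102 -15 [303.6 213.4]
100 -102 15 [248.  213.4]
87 -142 -15 [300.3 269.7]
87 -102 -15 [301.7 206.8]
87 -102 15 [249.8 206.8]
base corner [209.7 226.2] [341.7 226.2]
side 109 [[284.5, 229.3], [266.9, 230.8], [279.8, 220.3], [263.2, 221.6]]
side 87 [[284.5, 241.1], [267.1, 242.7], [279.9, 231.5], [263.4, 233.0]]
```

View pics/s4.png

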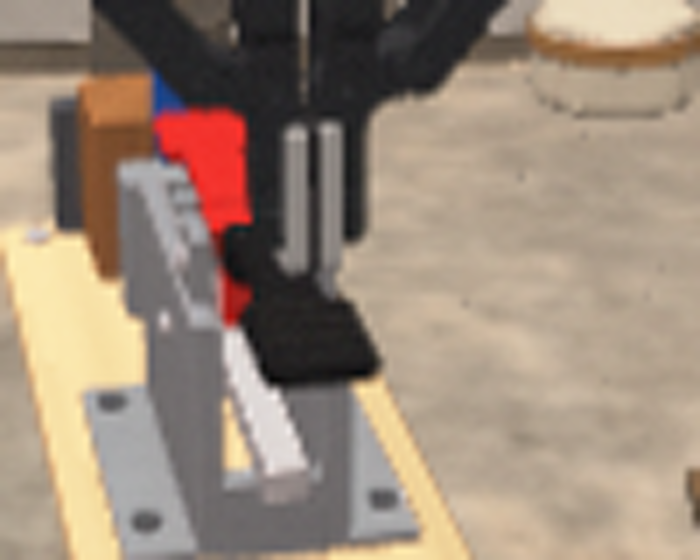

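View pics/w4.png

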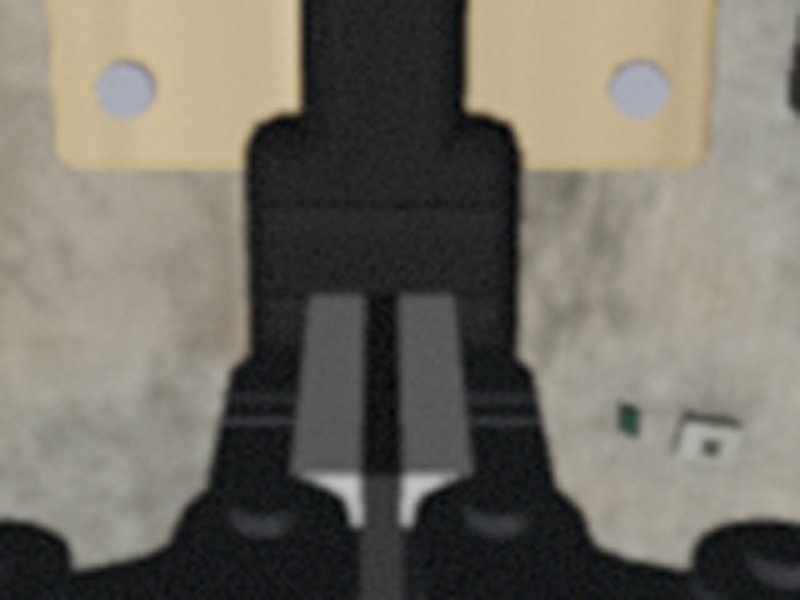

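Run:
```python
from h import *
a=cv2.imread("pics/w1.png")[190:310,200:360];b=cv2.imread("pics/w3.png")[190:310,200:360]
cv2.imwrite("pics/cmp.png",cv2.resize(np.hstack([a,b]),None,fx=2.5,fy=2.5,interpolation=2))
w=get_image("wrist");i=get_image("side");p,R,s=T();A=w["tool_from_camera"]
o=R.apply(A[:3,3])+p;v=R.apply(A[:3,:3]@np.linalg.inv(w["mtx"])@[276.5,248,1])
for x in(-.011,-.006,0):
    tt=A[:3,3];vv=A[:3,:3]@np.linalg.inv(w["mtx"])@[276.5,248,1];k=(x-tt[0])/vv[0];print('tool pt',(tt+k*vv).round(4))
c=-i["R"].T@i["t"];u=i["R"].T@np.linalg.inv(i["mtx"])@[275.5,220.5,1]
k=np.linalg.lstsq(np.c_[v,-u],c-o,rcond=None)[0];P=(o+k[0]*v+c+k[1]*u)/2
print('tri',P,R.inv().apply(P-p),np.linalg.norm(o+k[0]*v-c-k[1]*u))
print(R.as_matrix().round(3))
```

```text
tool pt [-0.011  -0.0388  0.    ]
tool pt [-0.006  -0.027   0.0001]
tool pt [ 0.     -0.0129  0.0001]
tri [ 0.53086601 -0.1170214   0.11527102] [-0.00613489 -0.02825638  0.00222124] 0.004385500737840333
[[-0.114  0.     0.993]
 [-0.993 -0.    -0.114]
 [ 0.    -1.     0.   ]]
```

View pics/cmp.png

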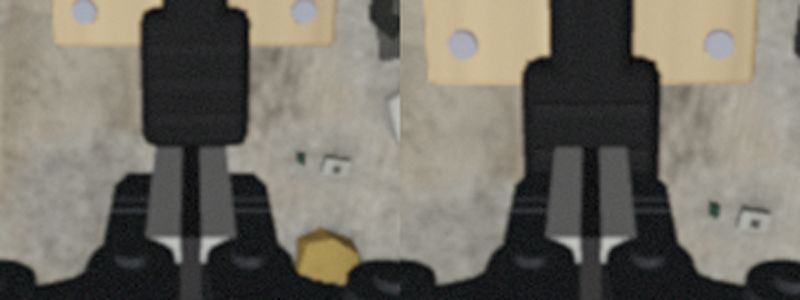

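The side and wrist views both suggest that the trigger is still up and the visible finger ends sit some 25 mm above the nominal TCP, which fits the zero force. I'll go down slowly and watch the force.

```bash
python3 -m jog '[255,0,0.2,0,0,0,0, 255,0,0.4,0,0,0,0, 255,0,0.4,0,0,0,0]'; python3 -m jog '[255,0,0.2,0,0,0,0, 255,0,0.4,0,0,0,0, 255,0,0.4,0,0,0,0]'
python3 - <<'E'
from h import *
inC()
for n in("side","wrist"):
    c=get_image(n)["color"]; c=c[180:260,230:330] if n=="side" else c[190:290,200:325]
    cv2.imwrite(f"pics/{n}5.png",cv2.resize(c,None,fx=6,fy=6,interpolation=2))
E
```

```text
clock: 3.92
position: [0.5277, -0.1228, 0.0826]
ee_rot: [0.47, -0.471, 0.528, -0.528]
contact_force: [-0.6, -0.6, 0.6]
width: 0.0003
clock: 4.3
position: [0.5277, -0.1228, 0.0786]
ee_rot: [0.471, -0.471, 0.528, -0.528]
contact_force: [-0.7, -0.3, -0.2]
width: 0.0003
TCP clamp mm [-1.22e+02  1.00e-01  7.86e+01] F [-0.7 -0.3 -0.2] w 0.0003 t 4.3
```

View pics/side5.png

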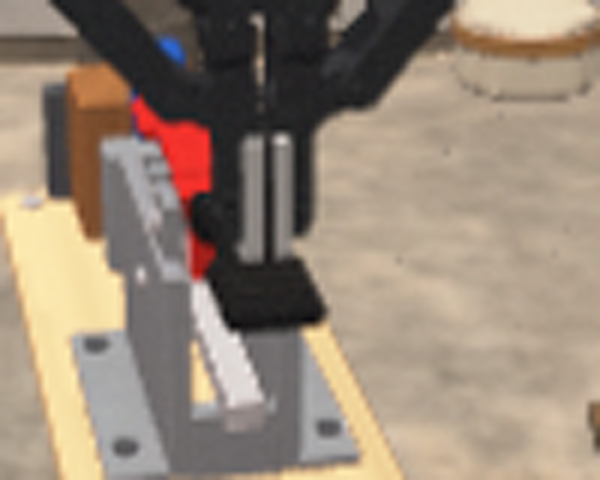

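The finger ends are now just above the pad at about row 224 (touch would be near 225), with the pad still up. I'll continue.

```bash
python3 -m jog '[255,0,0.2,0,0,0,0, 255,0,0.4,0,0,0,0, 255,0,0.4,0,0,0,0]'; python3 -m jog '[255,0,0.2,0,0,0,0, 255,0,0.4,0,0,0,0, 255,0,0.4,0,0,0,0]'; python3 -m jog '[255,0,0.2,0,0,0,0, 255,0,0.4,0,0,0,0, 255,0,0.4,0,0,0,0]'
python3 - <<'E'
from h import *
inC()
for n in("side","wrist"):
    c=get_image(n)["color"]; c=c[180:260,230:330] if n=="side" else c[190:290,200:325]
    cv2.imwrite(f"pics/{n}6.png",cv2.resize(c,None,fx=6,fy=6,interpolation=2))
E
```

```text
clock: 4.78
position: [0.5277, -0.1228, 0.0746]
ee_rot: [0.471, -0.471, 0.528, -0.528]
contact_force: [0.3, -0.1, 1.0]
width: -0.0002
clock: 5.15
position: [0.5279, -0.1228, 0.0707]
ee_rot: [0.471, -0.471, 0.528, -0.528]
contact_force: [-0.1, 0.3, -0.1]
width: 0.0002
clock: 5.52
position: [0.528, -0.123, 0.0668]
ee_rot: [-0.471, 0.471, -0.528, 0.528]
contact_force: [0.4, -0.7, 0.6]
width: -0.0002
TCP clamp mm [-122.1   -0.2   66.8] F [ 0.4 -0.7  0.6] w -0.0002 t 5.525
```

View pics/side6.png

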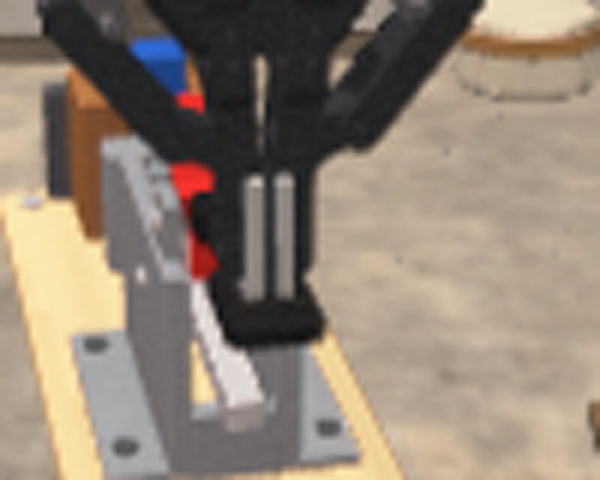

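View pics/wrist6.png

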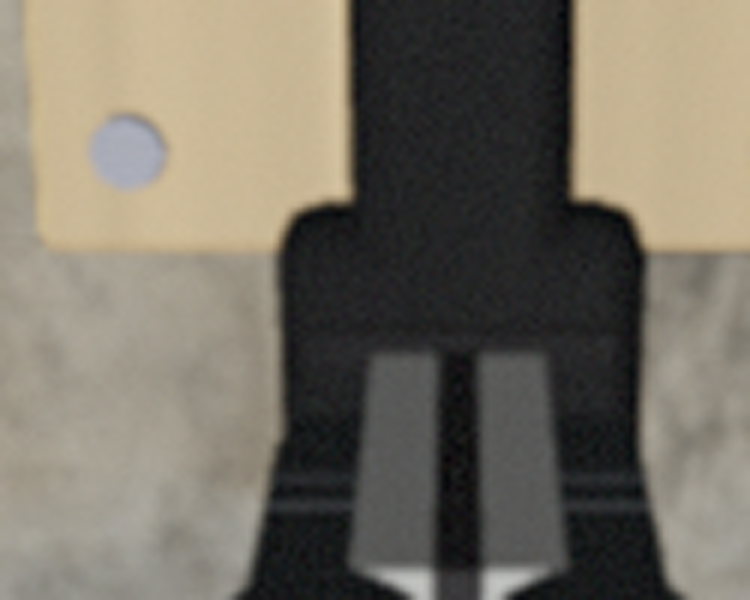

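The side view now shows the pad lowered about 6 mm (its edge went from row 233 to 237). So the real finger ends sit roughly 36 mm behind the nominal TCP, and contact came at TCP z about 73. I'll press on to the stop.

```bash
python3 -m jog '[255,0,0.5,0,0,0,0, 255,0,1.0,0,0,0,0, 255,0,1.0,0,0,0,0]'; python3 -m jog '[255,0,0.2,0,0,0,0, 255,0,0.4,0,0,0,0, 255,0,0.4,0,0,0,0]'
python3 - <<'E'
from h import *
inC()
for n in("side",):
    c=get_image(n)["color"]; c=c[180:260,230:330] if n=="side" else c[190:290,200:325]
    cv2.imwrite(f"pics/{n}7.png",cv2.resize(c,None,fx=6,fy=6,interpolation=2))
E
```

```text
clock: 6.0
position: [0.5281, -0.1233, 0.0566]
ee_rot: [-0.471, 0.471, -0.527, 0.528]
contact_force: [-0.4, -2.4, 2.8]
width: 0.0004
clock: 6.38
position: [0.5282, -0.1231, 0.0528]
ee_rot: [-0.471, 0.471, -0.528, 0.528]
contact_force: [0.4, -3.5, 1.1]
width: -0.0005
TCP clamp mm [-122.2   -0.4   52.8] F [ 0.4 -3.5  1.1] w -0.0005 t 6.375
```

View pics/side7.png

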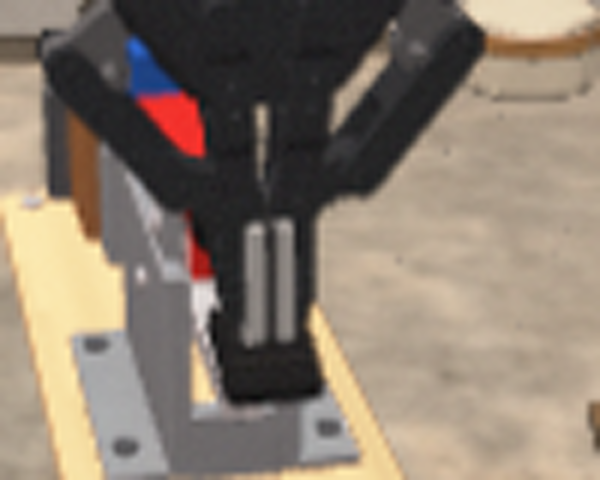

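```bash
python3 -m jog '[255,0,0.1,0,0,0,0, 255,0,0.2,0,0,0,0, 255,0,0.2,0,0,0,0]';  python3 -m jog '[255,0,0.1,0,0,0,0, 255,0,0.2,0,0,0,0, 255,0,0.2,0,0,0,0]'
```

```text
clock: 6.8
position: [0.5281, -0.1229, 0.0509]
ee_rot: [-0.471, 0.471, -0.528, 0.528]
contact_force: [0.5, -2.1, 2.7]
width: -0.0
clock: 7.18
position: [0.5283, -0.1229, 0.05]
ee_rot: [-0.471, 0.47, -0.527, 0.528]
contact_force: [-0.4, -1.7, 9.9]
width: -0.0001
```

At the stop: the force jumped to 9.9 N at TCP z 50, which is 22.5 mm below first contact. Lifting clear, then checking the jaw.

```bash
python3 -m jog '[255,0,-1,0,0,0,0, 255,0,-2,0,0,0,0, 255,0,-3.2,0,0,0,0, 255,0,-3.2,0,0,0,0,255,0,-3.2,0,0,0,0]'
python3 - <<'E'
from h import *
inC()
for n in("side","top"):
    c=get_image(n)["color"]; c=c[180:260,230:330] if n=="side" else c[180:260,160:290]
    cv2.imwrite(f"pics/{n}8.png",cv2.resize(c,None,fx=6,fy=6,interpolation=2))
E
```

```text
clock: 7.8
position: [0.5276, -0.1227, 0.0807]
ee_rot: [0.471, -0.471, 0.528, -0.528]
contact_force: [-0.5, 0.6, -0.1]
width: -0.0004
TCP clamp mm [-121.9    0.3   80.7] F [-0.5  0.6 -0.1] w -0.0004 t 7.8
```

View pics/side8.png

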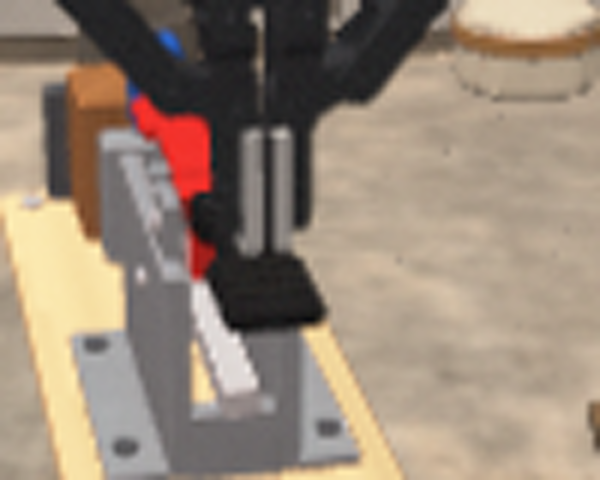

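View pics/top8.png

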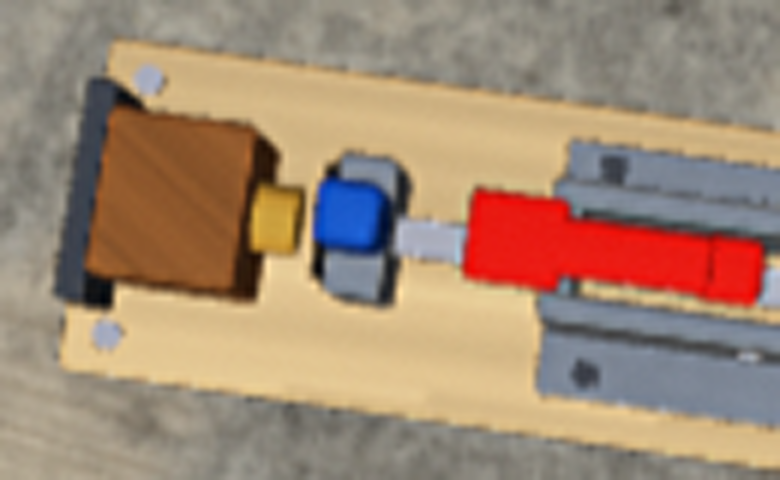

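The jaw has advanced one step: the post moved from about x 224 to 219 px, and the trigger is back up. Two more full strokes.

```bash
python3 -m jog '[255,0,1,0,0,0,0, 255,0,2.2,0,0,0,0, 255,0,3.2,0,0,0,0, 255,0,3.3,0,0,0,0, 255,0,3.3,0,0,0,0]';python3 -m jog '[255,0,-1.6,0,0,0,0, 255,0,-3.3,0,0,0,0, 255,0,-3.3,0,0,0,0,255,0,-3.3,0,0,0,0]';python3 -m jog '[255,0,1,0,0,0,0, 255,0,2.2,0,0,0,0, 255,0,3.2,0,0,0,0, 255,0,3.3,0,0,0,0, 255,0,3.3,0,0,0,0]';python3 -m jog '[255,0,-1.6,0,0,0,0, 255,0,-3.3,0,0,0,0, 255,0,-3.3,0,0,0,0,255,0,-3.3,0,0,0,0]'
python3 - <<'E'
from h import *
i=get_image("top");c=i["color"];hsv=cv2.cvtColor(c,cv2.COLOR_BGR2HSV)
m=cv2.inRange(hsv,(105,150,60),(130,255,255));m[:180]=0;m[260:]=0;m[:,:160]=0;m[:,290:]=0
r=cv2.minAreaRect(max(cv2.findContours(m,0,2)[0],key=cv2.contourArea));P=ray(i,r[0],.108)-O;print(P@d,P@l)
cv2.imwrite("pics/t9.png",cv2.resize(c[180:260,160:290],None,fx=6,fy=6,interpolation=2))
E
```

```text
clock: 8.52
position: [0.5285, -0.1234, 0.0497]
ee_rot: [-0.471, 0.471, -0.527, 0.528]
contact_force: [-3.5, -1.5, 16.7]
width: -0.0003
clock: 9.02
position: [0.5271, -0.1224, 0.0796]
ee_rot: [0.47, -0.471, 0.528, -0.527]
contact_force: [-0.3, -0.9, 0.0]
width: 0.0002
clock: 9.65
position: [0.5281, -0.1232, 0.0496]
ee_rot: [-0.471, 0.471, -0.527, 0.528]
contact_force: [-4.7, 0.2, 18.6]
width: -0.0002
clock: 10.15
position: [0.5271, -0.1225, 0.0796]
ee_rot: [0.47, -0.471, 0.528, -0.527]
contact_force: [-0.1, 1.2, -0.3]
width: -0.0001
0.12148483451259157 0.0006611009374280421
```

View pics/t9.png

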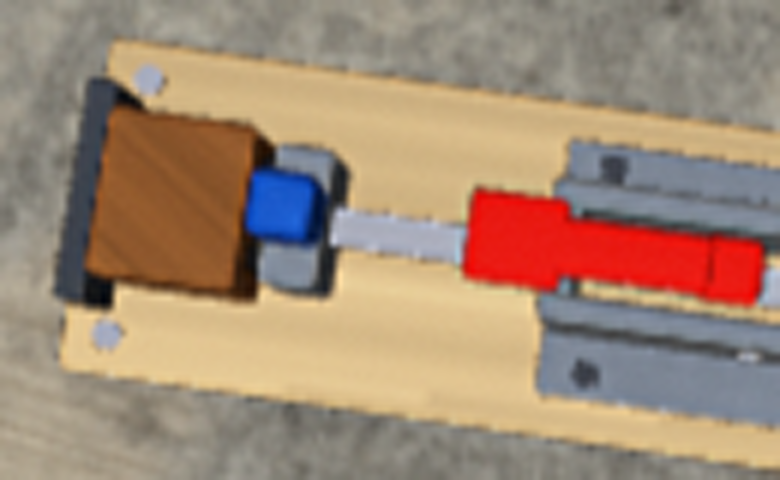

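Jaw at about 121.5 mm (home is 125; the blue centroid read about 2 mm low at the start). Two more strokes to make sure it is home.

```bash
python3 -m jog '[255,0,1,0,0,0,0, 255,0,2.2,0,0,0,0, 255,0,3.2,0,0,0,0, 255,0,3.3,0,0,0,0, 255,0,3.3,0,0,0,0]';python3 -m jog '[255,0,-1.6,0,0,0,0, 255,0,-3.3,0,0,0,0, 255,0,-3.3,0,0,0,0,255,0,-3.3,0,0,0,0]';python3 -m jog '[255,0,1,0,0,0,0, 255,0,2.2,0,0,0,0, 255,0,3.2,0,0,0,0, 255,0,3.3,0,0,0,0, 255,0,3.3,0,0,0,0]';python3 -m jog '[255,0,-1.6,0,0,0,0, 255,0,-3.3,0,0,0,0, 255,0,-3.3,0,0,0,0,255,0,-3.3,0,0,0,0]'
cat >> h.py <<'E'
def blue(f):
    i=get_image("top");c=i["color"];hsv=cv2.cvtColor(c,cv2.COLOR_BGR2HSV)
    m=cv2.inRange(hsv,(105,150,60),(130,255,255));m[:180]=0;m[260:]=0;m[:,:160]=0;m[:,290:]=0
    r=cv2.minAreaRect(max(cv2.findContours(m,0,2)[0],key=cv2.contourArea));P=ray(i,r[0],.108)-O;print('blue',P@d,P@l)
    cv2.imwrite(f,cv2.resize(c[180:260,160:290],None,fx=6,fy=6,interpolation=2))
E
python3 - <<'E'
from h import *
blue("pics/t10.png"); inC()
goal('rel above',56,0,130-36.5); goal('rel touch',56,0,98-36.5)
E
```

```text
clock: 10.82
position: [0.5282, -0.1234, 0.0497]
ee_rot: [-0.471, 0.471, -0.527, 0.528]
contact_force: [-2.9, -0.3, 17.8]
width: -0.0
clock: 11.32
position: [0.5271, -0.1225, 0.0796]
ee_rot: [0.47, -0.471, 0.528, -0.527]
contact_force: [-0.2, -0.1, -0.1]
width: 0.0001
clock: 11.95
position: [0.5281, -0.1232, 0.0496]
ee_rot: [-0.471, 0.471, -0.527, 0.528]
contact_force: [-4.5, 0.0, 18.9]
width: -0.0002
clock: 12.45
position: [0.5271, -0.1225, 0.0795]
ee_rot: [0.47, -0.471, 0.528, -0.527]
contact_force: [-0.3, 0.6, 0.5]
width: 0.0001
blue 0.12310647855699096 0.0012225651543084054
TCP clamp mm [-121.8    0.9   79.5] F [-0.7 -0.2  0.4] w -0.0001 t 12.5
rel above shift cm [-17.78  -1.39   0.09]
rel touch shift cm [-17.78   1.81   0.1 ]
```

View pics/t10.png

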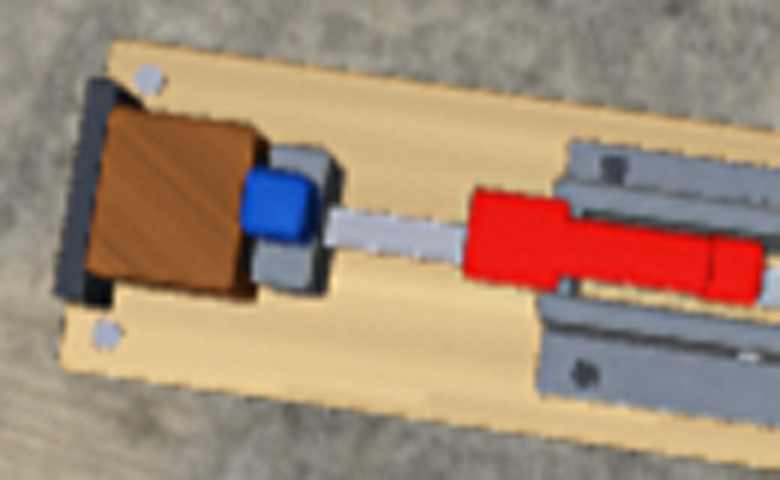

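Displacement since the start is 29.7 mm, out of 30. One more stroke to confirm it has saturated.

```bash
python3 -m jog '[255,0,1,0,0,0,0, 255,0,2.2,0,0,0,0, 255,0,3.2,0,0,0,0, 255,0,3.3,0,0,0,0, 255,0,3.3,0,0,0,0]';python3 -m jog '[255,0,-1.6,0,0,0,0, 255,0,-3.3,0,0,0,0, 255,0,-4.5,0,0,0,0,255,0,-5.5,0,0,0,0]'
python3 - <<'E'
from h import *
blue("pics/t11.png"); inC()
goal('rel above',56,0,130-36.5); goal('rel touch',56,0,98-36.5)
i=get_image("side");c=i["color"];cv2.imwrite("pics/s11.png",cv2.resize(c[165:265,200:330],None,fx=5,fy=5,interpolation=2))
E
```

```text
clock: 13.12
position: [0.5282, -0.1233, 0.0496]
ee_rot: [-0.471, 0.471, -0.527, 0.528]
contact_force: [-3.8, 0.2, 17.5]
width: 0.0002
clock: 13.62
position: [0.5276, -0.1227, 0.1027]
ee_rot: [0.47, -0.471, 0.528, -0.527]
contact_force: [-0.9, -0.0, -0.5]
width: 0.0002
blue 0.12310647855699096 0.0012225651543084054
TCP clamp mm [-122.1   -0.7  104. ] F [ 1.2 -0.7  0.4] w 0.0 t 13.675
rel above shift cm [-17.81   1.05  -0.06]
rel touch shift cm [-17.81   4.25  -0.06]
```

View pics/s11.png

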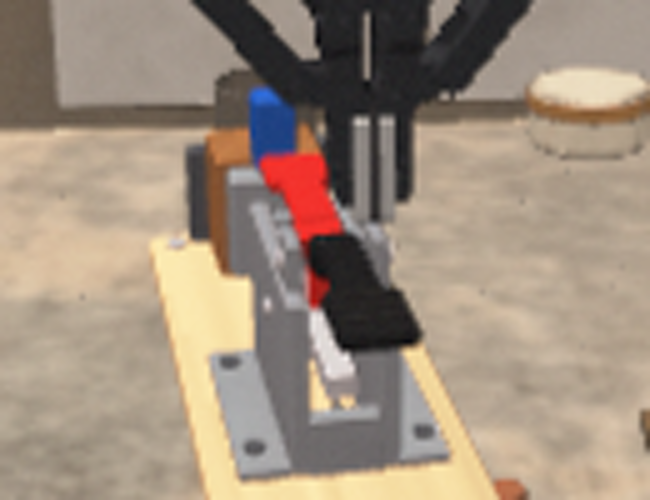

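The reading is unchanged at 0.1231, so the jaw has stopped and the plug is home; the trigger is up. On to the release lever.

```bash
python3 -m jog '[255,-4,0,0,0,0,0, 255,-9,0,0,0,0,0, 255,-14,0,0,0,0,0, 255,-17.8,0,0,0,0,0, 255,-17.8,0,0,0,0,0, 255,-17.8,1.2,0,0,0,0,255,-17.8,1.2,0,0,0,0]'
python3 - <<'E'
from h import *
inC();goal('rel touch',56,0,98-36.5)
for n in("side","wrist"):
    c=get_image(n)["color"]; c=c[140:240,200:330] if n=="side" else c[100:300,150:410]
    cv2.imwrite(f"pics/{n}12.png",cv2.resize(c,None,fx=5 if n=="side" else 3,fy=5 if n=="side" else 3,interpolation=2))
E
```

```text
clock: 14.6
position: [0.5468, 0.0529, 0.0892]
ee_rot: [0.469, -0.471, 0.529, -0.527]
contact_force: [-0.8, 0.0, -0.1]
width: -0.0001
TCP clamp mm [54.7  1.3 89.2] F [-0.8  0.  -0.1] w -0.0001 t 14.6
rel touch shift cm [-0.13  2.77  0.14]
```

View pics/side12.png

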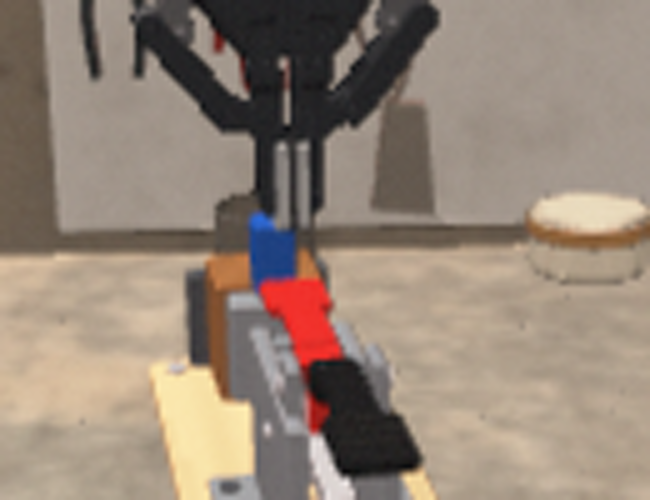

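View pics/wrist12.png

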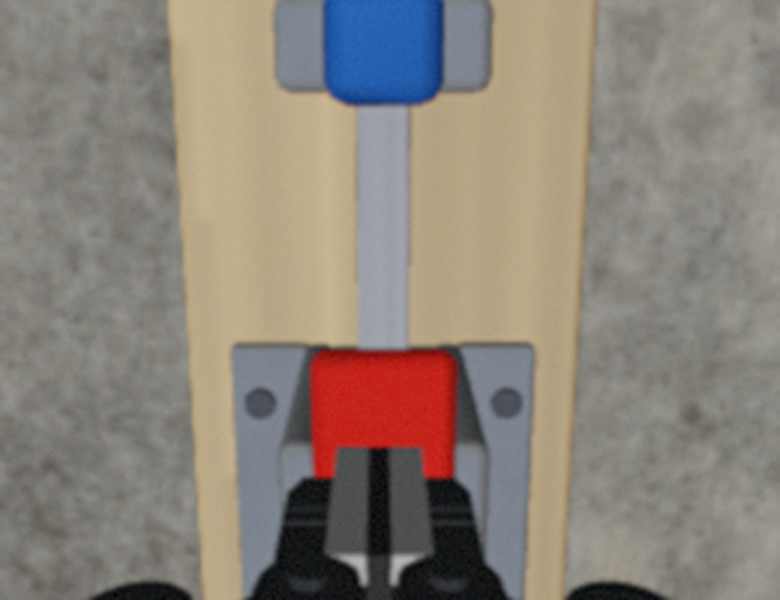

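The fingers are centred over the red pad and the blue post is far ahead. Pressing down.

```bash
python3 -m jog '[255,-0.1,1.2,0.1,0,0,0, 255,-0.1,2.4,0.1,0,0,0, 255,-0.2,3,0.1,0,0,0, 255,-0.3,3.5,0.1,0,0,0, 255,-0.4,4,0.1,0,0,0, 255,-0.4,4,0.1,0,0,0]';python3 -m jog '[255,0,0.15,0,0,0,0, 255,0,0.3,0,0,0,0,255,0,0.3,0,0,0,0]'
python3 - <<'E'
from h import *
inC()
E
```

```text
clock: 15.45
position: [0.5498, 0.0579, 0.0507]
ee_rot: [-0.471, 0.471, -0.527, 0.528]
contact_force: [-0.3, 0.2, 0.9]
width: -0.0003
clock: 15.82
position: [0.5502, 0.0583, 0.0481]
ee_rot: [-0.471, 0.47, -0.528, 0.528]
contact_force: [-0.0, 3.8, 5.0]
width: 0.0005
TCP clamp mm [60.5 -1.4 48.1] F [-0.   3.8  5. ] w 0.0005 t 15.825
```

```bash
python3 -m jog '[255,0,0.1,0,0,0,0, 255,0,0.2,0,0,0,0,255,0,0.2,0,0,0,0]';python3 -m jog '[255,0,0.1,0,0,0,0, 255,0,0.2,0,0,0,0,255,0,0.2,0,0,0,0]'
```

```text
clock: 16.2
position: [0.5503, 0.0587, 0.0464]
ee_rot: [0.471, -0.47, 0.528, -0.528]
contact_force: [-0.5, 5.4, 5.4]
width: -0.0003
clock: 16.58
position: [0.5505, 0.0588, 0.0459]
ee_rot: [-0.471, 0.47, -0.528, 0.528]
contact_force: [-2.4, 5.4, 16.0]
width: 0.0001
```

The lever is at its stop (16 N at z 46). Lifting and checking; the gripper opens as it rises clear.

```bash
python3 -m jog '[255,0,-1,0,0,0,0, 255,0,-3,0,0,0,0, 0,0,-6,0,0,0,0, 0,0,-8,0,0,0,0, 0,0,-8,0,0,0,0, 0,0,-8,0,0,0,0,0,0,-8,0,0,0,0]'
python3 - <<'E'
from h import *
inC();turn()
for n in("side","wrist"):
    c=get_image(n)["color"]; c=c[120:240,200:330] if n=="side" else c
    cv2.imwrite(f"pics/{n}13.png",cv2.resize(c,None,fx=5 if n=="side" else 1,fy=5 if n=="side" else 1,interpolation=2))
i=get_image("side")
print([proj(i,C(x,y,z)).round(1) for x,y,z in ((69,-14,98),(69,14,98),(75,-14,83),(75,14,83))])
blue("pics/t13.png")
E
```

```text
clock: 17.45
position: [0.5488, 0.0576, 0.1225]
ee_rot: [0.47, -0.471, 0.528, -0.527]
contact_force: [0.7, 0.5, 0.0]
width: 0.0852
TCP clamp mm [ 59.6  -0.2 122.5] F [0.7 0.5 0. ] w 0.0852 t 17.45
turn units [0.017 0.003 0.005]
[array([264.1, 194.8]), array([251.2, 195.7]), array([263.7, 200.4]), array([251.1, 201.3])]
blue 0.12493927080052447 0.008642263385580254
```

View pics/side13.png

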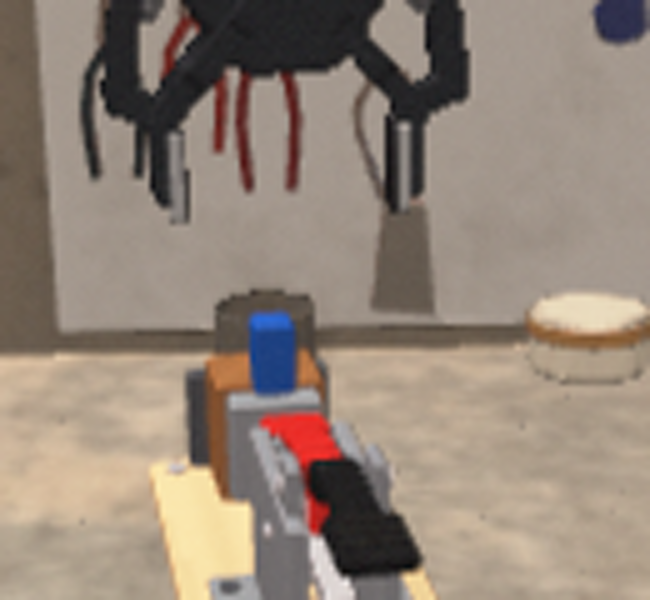

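View pics/wrist13.png

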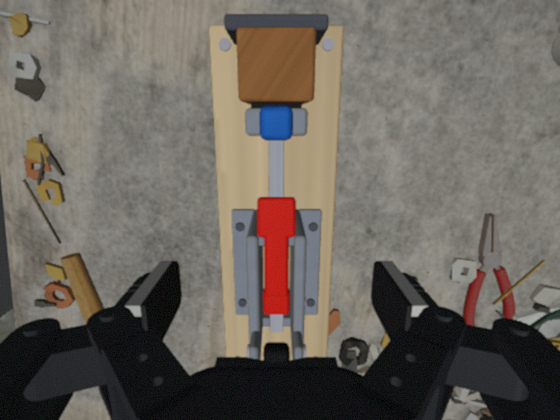

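Lever is down: in the side view its front edge is at row 202, against 201 predicted for pressed and 195 for up. Next, straddle the blue post.

```bash
python3 -m jog '[0,-3,0,0,0,0,0, 0,-6.5,0,0,0,0,0, 0,-6.5,0,0,0,0,0, 0,-6.5,3,0,0,0,0, 0,-6.5,6,0,0,0,0, 0,-6.5,7.6,0,0,0,0, 0,-6.5,7.6,0,0,0,0]'
python3 - <<'E'
from h import *
inC();turn()
for n in("side","wrist"):
    c=get_image(n)["color"]; c=c[120:240,200:330] if n=="side" else c
    cv2.imwrite(f"pics/{n}14.png",cv2.resize(c,None,fx=5 if n=="side" else 1,fy=5 if n=="side" else 1,interpolation=2))
E
```

```text
clock: 18.52
position: [0.5562, 0.1218, 0.0468]
ee_rot: [0.47, -0.471, 0.528, -0.527]
contact_force: [-0.1, 0.6, 0.8]
width: 0.0855
TCP clamp mm [124.3  -0.2  46.8] F [-0.1  0.6  0.8] w 0.0855 t 18.525
turn units [0.018 0.001 0.006]
```

View pics/side14.png

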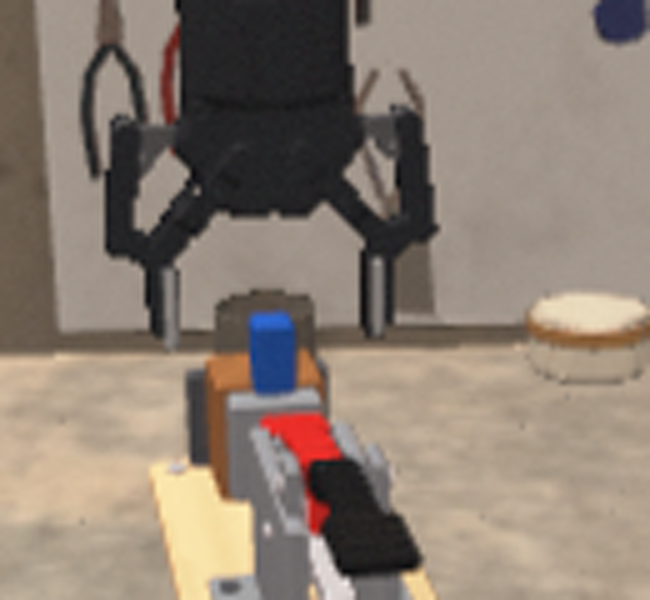

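View pics/wrist14.png

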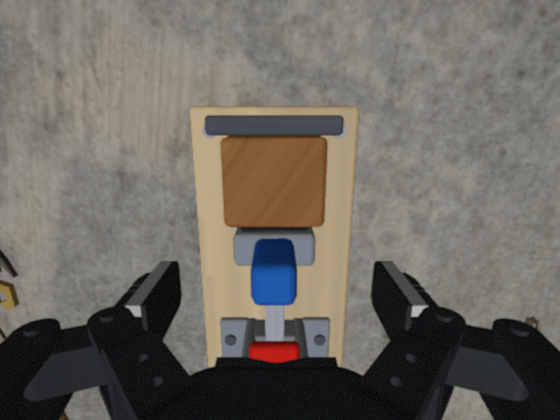

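Both fingers straddle the blue post and are centred on it (post column 274, tool 276). Closing with 20 N.

```bash
python3 -m jog '[60,0,0.4,0,0,0,0,120,0,0.4,0,0,0,0,160,0,0.4,0,0,0,0,255,0,0.4,0,0,0,0,255,0,0.4,0,0,0,0,255,0,0.4,0,0,0,0,255,0,0.4,0,0,0,0]' 20
python3 - <<'E'
from h import *
inC();turn()
for n in("side",):
    c=get_image(n)["color"]; c=c[120:240,200:330] if n=="side" else c
    cv2.imwrite(f"pics/{n}15.png",cv2.resize(c,None,fx=5 if n=="side" else 1,fy=5 if n=="side" else 1,interpolation=2))
E
```

```text
clock: 19.5
position: [0.5562, 0.1226, 0.0442]
ee_rot: [0.47, -0.471, 0.528, -0.527]
contact_force: [-4.0, -0.1, 5.9]
width: 0.0196
TCP clamp mm [ 1.25e+02 -1.00e-01  4.42e+01] F [-4.  -0.1  5.9] w 0.0196 t 19.5
turn units [0.009 0.004 0.001]
```

View pics/side15.png

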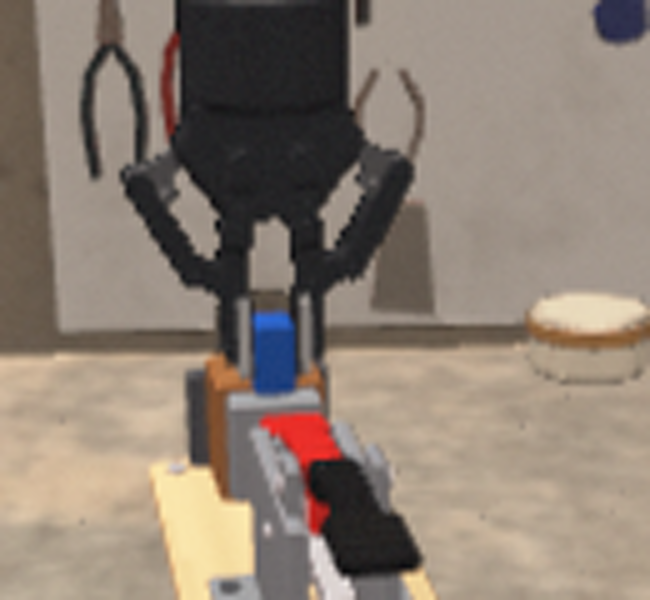

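The post is gripped (19.6 mm wide). Sliding back 30 mm.

```bash
python3 -m jog '[255,0.4,0,0,0,0,0,255,0.8,0,0,0,0,0,255,1.2,0,0,0,0,0,255,1.6,0,0,0,0,0,255,2,0,0,0,0,0,255,2.4,0,0,0,0,0,255,2.8,0,0,0,0,0,255,2.8,0,0,0,0,0]';python3 -m jog '[255,0.2,0,0,0,0,0,255,0.3,0,0,0,0,0,255,0.3,0,0,0,0,0]'
python3 - <<'E'
from h import *
inC()
E
```

```text
clock: 20.55
position: [0.553, 0.0945, 0.0442]
ee_rot: [0.47, -0.471, 0.528, -0.527]
contact_force: [-4.2, 1.0, 5.7]
width: 0.0197
clock: 20.92
position: [0.5529, 0.0928, 0.0442]
ee_rot: [0.471, -0.47, 0.529, -0.527]
contact_force: [-2.2, 3.5, 4.9]
width: 0.0196
TCP clamp mm [95.1 -0.2 44.2] F [-2.2  3.5  4.9] w 0.0196 t 20.925
```

```bash
python3 -m jog '[255,0.1,0,0,0,0,0,255,0.2,0,0,0,0,0,255,0.2,0,0,0,0,0]';python3 -m jog '[255,0.1,0,0,0,0,0,255,0.2,0,0,0,0,0,255,0.2,0,0,0,0,0]'
python3 - <<'E'
from h import *
inC()
E
```

```text
clock: 21.3
position: [0.5528, 0.093, 0.0442]
ee_rot: [0.471, -0.469, 0.53, -0.527]
contact_force: [-2.5, 9.5, 3.9]
width: 0.0194
clock: 21.68
position: [0.5529, 0.093, 0.0442]
ee_rot: [0.472, -0.468, 0.531, -0.526]
contact_force: [-2.9, 14.6, 3.8]
width: 0.0197
TCP clamp mm [95.3 -0.2 44.2] F [-2.9 14.6  3.8] w 0.0197 t 21.675
```

The jaw is hard on its back stop: x is steady at 95 and the force rises to 14.6 N. Ease off, open and lift away.

```bash
python3 -m jog '[255,-0.2,0,0,0,0,0,255,-0.35,0,0,0,0,0,200,-0.35,0,0,0,0,0,0,-0.35,0,0,0,0,0,0,-0.35,0,0,0,0,0,0,-0.35,0,0,0,0,0,0,-0.35,0,0,0,0,0,0,-0.35,0,0,0,0,0]';python3 -m jog '[0,0,-3,0,0,0,0,0,0,-7,0,0,0,0,0,0,-12,0,0,0,0,0,5,-12,0,0,0,0,0,10,-12,0,0,0,0,0,15,-12,0,0,0,0,0,20,-12,0,0,0,0,0,20,-12,0,0,0,0]'
python3 - <<'E'
from h import *
inC();blue("pics/t16.png")
c=get_image("side")["color"][120:240,200:330];cv2.imwrite("pics/s16.png",cv2.resize(c,None,fx=5,fy=5,interpolation=2))
E
```

```text
clock: 22.68
position: [0.5536, 0.091, 0.0438]
ee_rot: [-0.471, 0.471, -0.528, 0.528]
contact_force: [1.0, 0.0, 0.5]
width: 0.0857
clock: 23.68
position: [0.5304, -0.1109, 0.1639]
ee_rot: [-0.469, 0.47, -0.528, 0.529]
contact_force: [1.1, 0.5, 0.3]
width: 0.0852
TCP clamp mm [-109.9   -1.2  163.9] F [1.1 0.5 0.3] w 0.0852 t 23.675
blue 0.0935879741024102 0.0007457299981466835
```

View pics/t16.png

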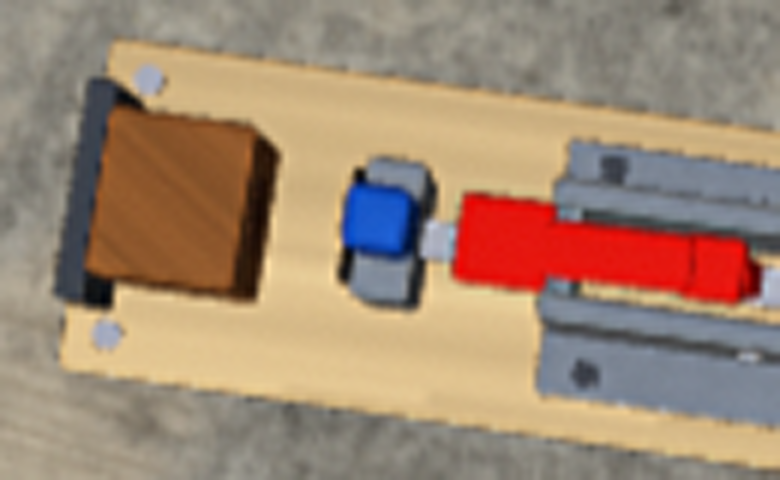

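View pics/s16.png

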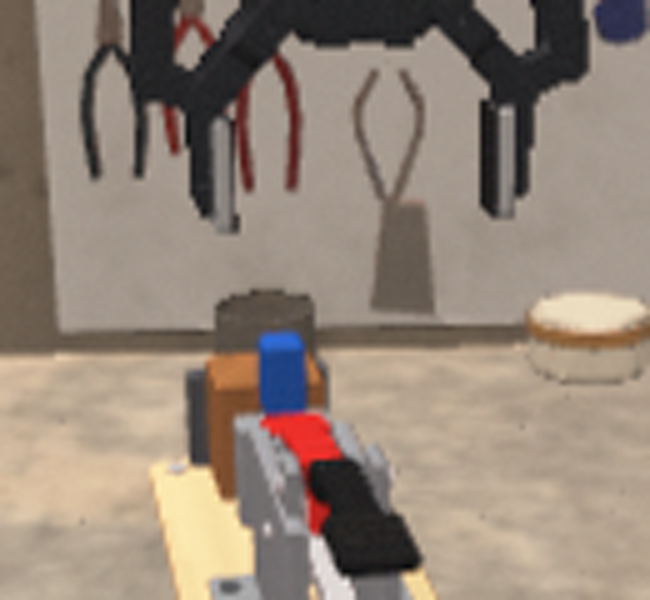

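The top view shows the jaw back (blue reads 93.6, against 93.4 at the start), no brass standing out of the block, and the lever down. The robot is well clear and at rest.

Run:
```python
from rig import *
print(sign_off())
```

```text
the job is handed in; nothing more can be done
None
```

I pressed the plug home, pushed the release lever down and slid the jaw fully back by its blue grip. I then handed the job in at about 24 s of the 54 s allowed; no verdict was reported.

- **Plug:** I made six full trigger strokes, lifting clear each time. The jaw advanced 29.7 mm in total, and the last stroke moved it no further. The final top view shows no brass standing out of the block. The plug end was never measured directly.
- **Release lever:** I pressed it until the force reached 16 N at its stop. The side view afterwards showed it still down.
- **Jaw:** I gripped the blue post with 20 N and slid it back until it stopped at x 95 mm, with the force rising to 14.6 N. After I let go it read 93.6 mm in the top view, against 93.4 mm at the start. That view reads about 2 mm low.
- **Robot:** It ended clear of everything, with about 1 N on the wrist, which is sensor noise.

**Disagreement:** the visible finger ends sat about 36 mm behind the reported TCP. My first press down to z 87 mm therefore touched nothing. I found the real contact height from the images and the force, and used that offset from then on.

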